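# Turn a half-painted paddle board over under the drying shelf

## Robot

A 6-joint arm with a two-finger parallel gripper is mounted at the origin on the work surface. World frame = base frame: x ahead of the robot, y to its left, z up, the work surface at z = 0. Lengths are in m, angles in rad, forces in N, time in s.
With the tool pointing down it reaches from about 0.25 to 0.8 m from the base axis. Payload 8.5 kg.
Tool frame: the origin (TCP) lies midway between the tips of the shut fingers; the grasp point (between the pads) lies grip_point_offset behind it (grip_point_offset is the distance from the TCP to the grasp point, in m); z points along the fingers, y is the line along which they close (so a half turn about z gives the same grasp; the last joint's range is limited). The gripper opens to 85 mm and grips with 20 to 120 N. Pads are 22 mm wide; open, the fingers measure 114 mm over their backs; the gripper's body (76 mm by 85 mm) begins 54 mm behind the grasp point. The pads swing forward as they close: fully open they stand 13 mm farther back than shut.
Start: joints at [1.205, 0.238, -0.013, 1.319, 0, 1.571], TCP at [0.188, 0.49, 0.231] pointing down, gripper open.
Joint ranges: [-2.66, 2.66], [-1.03, 1.9], [-1.14, 1.46], [-1.82, 2.27], [-1.45, 1.34], [-3.14, 3.14]. Speed limits (rad/s): [2.22, 2.22, 2.79, 3.14, 3.14, 3.14].

## Interface

Orientations are given as a 3x3 rotation matrix whose columns are the frame's x, y, z axes.
In Python, from rig import state, read_camera, close_job, masks_of, place_of, grip_point_offset gives the robot as it stands.
- The arm moves only by the tool move_arm, never from a script. Its argument "plan" is text: rows parted by semicolons, each of 7 numbers parted by spaces: the closure, from -1 (fully open) to 1 (shut), so that 0 is half open, then the shift along the tool's x, y, z scaled (see below), then the turn, a rotation vector about the tool's x, y, z scaled (see below). A call has 1 to 5 rows; each row is the pose to reach, as a shift and turn from the pose commanded when the call began, along the tool's axes at that moment; what a row does not reach only later rows make up. The controller multiplies each number of a shift by 0.5 m and each number of a turn by 60 degrees. A row lasts 1/10 s, in which the tool goes at most 50 mm and 8.59 degrees, less where a joint would pass 70% of its speed; a pose out of reach is approached as far as the arm can. A call with a number of a shift or a turn outside -1 to 1 is refused whole. A call with a gripper value outside its range is refused whole. The fingers move at their own pace and stop on an object; the grip force is fixed at half the most. Time passes only in rows, so rows that repeat a pose let the fingers close. It gives the time, the measured TCP pose, the force, the opening and the grip force at its end, in the units of the state.
- state(): the state, without advancing time (a new reading comes with each control period).
- read_camera(name): name is "side" or "top"; returns a dict with "frame" (400x640x3 uint8, red, green, blue), "fx", "fy", "cx", "cy" (pixels), "T" (4x4, takes a point from camera to world coordinates). Camera axes: x right, y down, z forward; pixel columns grow to the right and rows downward; lengths in m; the calibration is good to about 2 mm. A picture is of the moment at which its call begins. There is no depth.
- close_job(): hands the job in; it is judged then, once.
Trained networks look in a picture, given as the dict that the camera call returned (one of the last four; its "shot" number tells which), for a name from the list of things; names that differ only in an ending like _2 or _b are one class to them, and where a whole thing is asked for, a point or a joint stands for the part that bears it (a point fixed in the world has none). Each returns a list of dicts, best first, with "p" (0 to 1); they miss things now and then, are a little off and sometimes report something else, mostly with a low value. They report only what shows in the picture. A call takes as long as a camera call.
- masks_of(picture, query): "region" (400x640 bool, what is visible of it).
- place_of(picture, query): "location" ([x, y, z] in m, in world coordinates, good to about 4 mm: a listed point, or the origin of a listed thing).
The state is a dict: "time": time; "joint_positions": joint angles; "qd": joint speeds; "effort": joint torques, N m; "ee_pos": TCP position; "tool_rot": TCP orientation; "wrist_force": force on the tool from outside, world axes, zero at the start; "torque": the same for the moment, N m; "opening": opening from 0.0 (shut) to 1.0 (fully open); "grip_force": force on a finger pad.
Only numpy, scipy, OpenCV 4.12 (cv2) and the standard library are available. Lean on these libraries where they do the work, as an engineer would, in place of code of your own. Each camera call takes 0.05 s, during which the arm holds its last target. There are 200 camera calls.

## Task

The paddle board on the drying rack lies orange side up: turn it over underneath the low clear shelf, keeping the blade under the shelf all the while, without knocking the shelf and without letting the board drop or flop over. Leave it flat on the rack, bare wood up, square to the rack, handle still out at the front and its far edge pushed fully home against the green back stop. Leave the paint jar, the glue bottle and the tin where they stand.

Things in the scene. Friction and masses are not known exactly. Their poses are not given: they have to be found in the camera images.
- rack: Grey wooden drying rack, fixed; place and yaw vary. Origin on the table under its centre; x from its open front to its back, y to its left, z up. Flat slats along y, tops 55 mm above the table, from x -92 to +77 mm, 230 mm wide (y). Behind them the green back stop: front face at x +80 mm, top 68 mm above the table. Nothing of it lies in front of x -95 mm.
- rack_stop (a point): Middle of the front face of the green back stop, at the height of the slats' tops (rack frame: x +80, y 0, z 55 mm). Axes as the rack.
- shelf: Low clear acrylic shelf in an aluminium frame, fixed over the rack, same origin and axes. Covers x -95 to +95, y -165 to +165 mm; underside 185 mm above the table (130 mm above the slats), top 191 mm (frame 199 mm). A 12 mm square leg at each corner (x +-89, y +-159 mm); front, back and sides are open.
- shelf_front (a point): Middle of the lower front edge of the shelf (rack frame: x -95, y 0, z 185 mm).
- board: Loose wooden paddle board, about 0.18 kg. Origin at the blade's centre, mid thickness. Blade 110 (x) by 96 (y) by 24 mm (z); +z face painted orange, -z face bare wood. At the start it lies on the slats, orange up, axis 67 mm above the table, the blade just inside the shelf's front edge, handle out at the front. It can stand by itself on a long edge of the blade (axis then 103 mm up).
- board_mid (a point): Centre of the blade, mid thickness; axes as the board. The centre of mass of the board lies about 20 to 25 mm from here towards the handle.
- board_grip (a point): A good place to grip: on the axis of the dark, round handle (22 mm diameter), which sticks out of the blade along the board's -x, at mid thickness, from x -55 to -195 mm. This point is at x -155 mm, 40 mm from the handle's end.
- board_end (a point): Centre of the free end face of the handle (board x -195 mm).
- paint_jar: Jar with an orange cap, 60 mm diameter, 85 mm tall, standing on the table to one side of the shelf; origin at the centre of its underside.
- glue_bottle: White glue bottle, 60 mm diameter, 160 mm tall, standing on the table to the other side of the shelf; origin at the centre of its underside.
- bead_tin: Green tin, 56 mm diameter, 40 mm tall, standing on the shelf; origin at the centre of its underside.

How it is judged:
At the end, for the whole second after the job is handed in: Board at rest, flat on the slats, bare side up (within 7 deg), blade centre 62 to 72 mm above the table, within 50 mm of the rack's middle line, at least 15 mm behind the rack's centre (25 mm is against the stop), handle out at the front, square to the rack within 0.15 rad (angle between board_mid's own z axis and vertical above 3.02 rad and z of board_mid in the frame of rack between 0.062 and 0.072 m and x of board_mid in the frame of rack above 0.015 m and y of board_mid in the frame of rack between -0.05 and 0.05 m and x of board_grip in the frame of rack below -0.1 m and angle between the x axis of board_mid and the x axis of rack, either way round below 0.15 rad and linear speed of board below 0.02 m/s); the robot touches nothing.
It fails at once if the blade is taken out from under the shelf: its centre nearer than 15 mm to the shelf's front edge, over 130 mm to a side, or above the shelf (x of board_mid in the frame of rack below -0.08 m or y of board_mid in the frame of rack above 0.13 m or y of board_mid in the frame of rack below -0.13 m or z of board_mid in the frame of rack above 0.19 m).
It fails at once if the board or the robot knocks the shelf (more than 8 N) (contact force between any of board, the arm, the fingers and shelf above 8 N).
It fails at once if the board is dropped or flops over (blade centre faster than 0.5 m/s) (linear speed of board above 0.5 m/s).
It fails at once if the jar, the bottle or the tin is moved more than 30 mm or tipped (distance of any of paint_jar, glue_bottle, bead_tin from where it was at the start of the episode above 0.03 m or angle between any of paint_jar, glue_bottle, bead_tin's own z axis and vertical above 0.35 rad).
It also fails if it takes over 64 s, if anything falls off the work surface, if the arm or the gripper's body presses on something with over 40 N, if the wrist force passes 120 N, or if a joint passes its speed limit or range.

## Working session

There is one attempt and no reset: what is moved stays moved. The work goes in short steps, Python scripts to look and compute and a tool call to move; the robot and the scene stay as the last step left them, time stands still between calls to the robot, and variables do not carry over. Pictures are saved under pics/ and viewed, at most 10 in all, crops included, and the job is handed in when it is done.

Besides the shell and the picture viewer there is one more tool, called after ">>>" by a JSON object that holds its "op" and its "data". move_arm: Moves the arm, as the interface text tells. Its arguments: {"type":"object","properties":{"plan":{"type":"string"}},"required":["plan"]}

```bash
ls; mkdir -p pics
python3 - <<'E'
from rig import *
import cv2,numpy as np
s=state();print({k:np.round(v,3).tolist() for k,v in s.items()},grip_point_offset)
for n in("side","top"):
    p=read_camera(n);cv2.imwrite(f"pics/{n}0.png",p["frame"][:,:,::-1])
    print(n,p["fx"],np.round(p["T"],3).tolist())
    for q in("rack","rack_stop","shelf_front","shelf","board_mid","board_grip","board_end","paint_jar","glue_bottle","bead_tin"):
        print(q,[(round(d["p"],2),np.round(d["location"],3).tolist()) for d in place_of(p,q)[:2]])
E
```

```text
pics
{'time': 0.0, 'joint_positions': [1.205, 0.239, -0.014, 1.319, -0.0, 1.571], 'qd': [0.001, 0.002, 0.0, 0.001, -0.002, 0.001], 'effort': [0.002, -53.877, 34.644, 0.018, 0.0, -0.0], 'ee_pos': [0.188, 0.49, 0.231], 'tool_rot': [[-0.934, 0.358, -0.001], [0.358, 0.934, -0.001], [-0.0, -0.001, -1.0]], 'wrist_force': [-0.34, -0.363, -0.027], 'torque': [-0.001, -0.007, 0.013], 'grip_force': 0.0, 'opening': 0.996} 0.0187
side 398.3762054017481 [[0.321, -0.753, 0.574, 0.046], [-0.947, -0.261, 0.187, -0.111], [0.009, -0.603, -0.797, 0.937], [0.0, 0.0, 0.0, 1.0]]
rack [(0.68, [0.686, 0.012, 0.002])]
rack_stop []
shelf_front [(0.7, [0.593, 0.004, 0.187])]
shelf [(0.56, [0.464, 0.006, 0.065])]
board_mid [(0.87, [0.658, 0.016, 0.067]), (0.24, [0.592, 0.004, 0.189])]
board_grip [(0.73, [0.505, 0.009, 0.067])]
board_end [(0.74, [0.464, 0.007, 0.067])]
paint_jar [(0.76, [0.596, 0.265, -0.002]), (0.3, [0.673, -0.205, 0.002])]
glue_bottle [(0.84, [0.674, -0.206, 0.0])]
bead_tin [(0.77, [0.739, -0.018, 0.19])]
top 423.31148485351633 [[-0.121, -0.972, 0.2, 0.41], [-0.993, 0.119, -0.019, 0.088], [-0.005, -0.201, -0.98, 1.058], [0.0, 0.0, 0.0, 1.0]]
rack [(0.42, [0.667, -0.206, -0.001])]
rack_stop []
shelf_front [(0.7, [0.592, 0.005, 0.185])]
shelf []
board_mid []
board_grip [(0.66, [0.495, 0.007, 0.072])]
board_end [(0.59, [0.469, 0.003, 0.065]), (0.22, [0.596, 0.261, 0.001])]
paint_jar [(0.66, [0.599, 0.262, 0.002])]
glue_bottle [(0.93, [0.671, -0.207, -0.001])]
bead_tin [(0.67, [0.736, -0.017, 0.194])]
```

```bash
python3 -c "
import cv2,numpy as np
a=cv2.imread('pics/side0.png');b=cv2.imread('pics/top0.png')
cv2.imwrite('pics/ab0.png',cv2.resize(np.vstack([a,b]),(480,600)))"
```

```text
(no output)
```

View pics/side0.png

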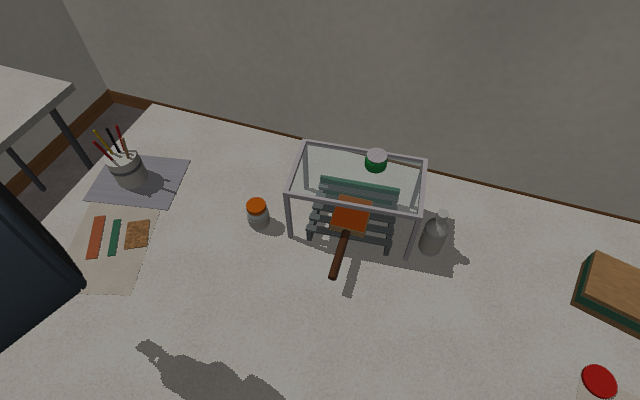

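View pics/top0.png

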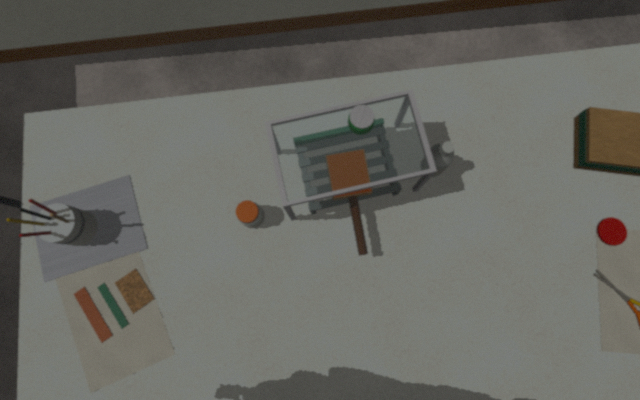

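```bash
cat > h.py <<'E'
from rig import *
import numpy as np, cv2
from scipy.spatial.transform import Rotation as Ro
from scipy.optimize import least_squares
def proj(c,P):
    P=(np.atleast_2d(P)-c["T"][:3,3])@c["T"][:3,:3]
    return np.c_[c["fx"]*P[:,0]/P[:,2]+c["cx"],c["fy"]*P[:,1]/P[:,2]+c["cy"]]
def rot(a): return np.array([[np.cos(a),-np.sin(a),0],[np.sin(a),np.cos(a),0],[0,0,1]])
def go(pos,R):
    s=state();R0=np.array(s["tool_rot"])
    d=R0.T@(np.array(pos)-s["ee_pos"])/0.5
    w=Ro.from_matrix(R0.T@R).as_rotvec()/np.deg2rad(60)
    print("shift",d.round(3),"turn",w.round(3)," mm",np.linalg.norm(d)*500,"deg",np.linalg.norm(w)*60)
def handleR(yaw,roll=0): # z along board x, y up at roll 0
    z=rot(yaw)@[1,0,0];y=np.array([0,0,1.])
    return np.c_[np.cross(y,z),y,z]@rot(roll)
E
python3 - <<'E'
from h import *
K=np.array([[-95,165,199],[-95,-165,199],[95,-165,199],[95,165,199]])/1e3
px={"top":[(288,205),(434,170),(410,95),(272,125)],"side":[(287,192),(425,212),(427,158),(304,141)]}
cs={n:read_camera(n) for n in px}
def f(v,ns=("top","side")): return np.concatenate([(proj(cs[n],K@rot(v[2]).T+[v[0],v[1],0])-px[n]).ravel() for n in ns])
for ns in (("top",),("side",),("top","side")):
    r=least_squares(f,[.69,.01,.1],args=(ns,),loss="soft_l1");print(ns,r.x.round(3),f(r.x,ns).round(1))
# board yaw from the handle/blade mask in both views
for n,c in cs.items():
    m=masks_of(c,"board_grip")
    if m:
        v,u=np.nonzero(m[0]["region"]);d=np.c_[(u-c["cx"])/c["fx"],(v-c["cy"])/c["fy"],np.ones(len(u))]@c["T"][:3,:3].T
        P=c["T"][:3,3]+d*((.067-c["T"][2,3])/d[:,2])[:,None]
        h=P[P[:,0]<.58];print(n,m[0]["p"],len(u),"front",P[:,0].min().round(3))
        for a in np.arange(.47,.58,.02):
            k=abs(h[:,0]-a)<.012
            if k.any():print(a.round(2),h[k,1].mean().round(4),np.ptp(h[k,1]).round(3))
        print(np.arctan(np.polyfit(h[:,0],h[:,1],1)[0]))
E
```

```text
('top',) [0.684 0.012 0.131] [-2.2  4.   5.   0.2  2.9 -6.4 -6.5 -0.5]
('side',) [0.695 0.013 0.142] [-1.5  0.3  1.   1.8  1.5 -3.2 -1.1 -3.6]
('top', 'side') [0.686 0.012 0.128] [-2.5  2.7  4.7 -0.8  2.8 -7.3 -6.6 -1.7 -2.7  2.3  0.2  5.6  1.9 -0.1
 -1.1 -1.8]
top 0.91 733 front 0.465
0.47 0.0085 0.019
0.49 0.0089 0.019
0.51 0.0094 0.019
0.53 0.0105 0.022
0.55 0.0118 0.022
0.57 0.0127 0.023
0.04338058225450261
side 0.48 9882 front 0.539
0.53 0.147 0.008
0.55 0.1309 0.07
0.57 0.0668 0.327
-1.287658267667068
```

>>> {"op": "move_arm", "data": {"plan": "-0.3 0 0 -0.2 0 0 0; -0.3 0.5 -0.1 -0.2 0 0 0;-0.3 0.7 -0.4 -0.2 0 0 0;-0.3 0.7 -0.4 -0.2 0 0 0;-0.3 0.7 -0.4 -0.2 0 0 0"}}

```text
time: 1.8
ee_pos: [-0.0083, 0.4688, 0.3081]
tool_rot: [[-0.934, 0.358, -0.0], [0.358, 0.934, 0.0], [0.0, 0.0, -1.0]]
wrist_force: [0.0, 0.0, -0.4]
opening: 0.647
grip_force: 0.0
```

Run:
```python
from h import *
print(np.round(state()["joint_positions"],3))
go([.38,.0,.30],handleR(.0))
go([.33,.25,.30],handleR(.65))
```

```text
[1.588 0.126 0.039 1.484 0.    1.955]
shift [-1.061 -0.597  0.016] turn [-1.299 -0.893  0.893]  mm 608.7462215371484 deg 108.70478645069876
shift [-0.788 -0.166  0.016] turn [-1.458 -0.415  0.414]  mm 402.93808040660116 deg 94.2797425157781
```

>>> {"op": "move_arm", "data": {"plan": "-0.3 -0.8 -0.17 0 -0.7 -0.2 0.2;-0.3 -0.8 -0.17 0 -0.7 -0.2 0.2;-0.3 -0.8 -0.17 0 -0.7 -0.2 0.2;-0.3 -0.8 -0.17 0 -0.7 -0.2 0.2;-0.3 -0.8 -0.17 0 -0.7 -0.2 0.2"}}

```text
time: 2.3
ee_pos: [0.2036, 0.3324, 0.3088]
tool_rot: [[-0.81, 0.372, 0.453], [0.575, 0.656, 0.489], [-0.116, 0.656, -0.745]]
wrist_force: [0.6, -0.0, 0.9]
opening: 0.644
grip_force: 0.0
```

Run:
```python
from h import *
s=state();print(np.round(s["joint_positions"],3),s["ee_pos"])
go([.38,.0,.25],handleR(.0))
```

```text
[ 1.231 -0.529 -0.705  0.708 -0.268  1.708] [0.20363739 0.3324062  0.30875785]
shift [-0.654 -0.382 -0.077] turn [-0.693 -0.806  0.479]  mm 380.85448662673537 deg 69.98195517933307
```

>>> {"op": "move_arm", "data": {"plan": "-0.3 -0.65 -0.38 -0.08 -0.69 -0.81 0.48;-0.3 -0.65 -0.38 -0.08 -0.69 -0.81 0.48;-0.3 -0.65 -0.38 -0.08 -0.69 -0.81 0.48;-0.3 -0.65 -0.38 -0.08 -0.69 -0.81 0.48;-0.3 -0.65 -0.38 -0.08 -0.69 -0.81 0.48"}}

```text
time: 2.8
ee_pos: [0.2899, 0.1323, 0.2829]
tool_rot: [[-0.363, 0.325, 0.873], [0.919, 0.277, 0.279], [-0.151, 0.904, -0.399]]
wrist_force: [-0.9, 0.7, -1.6]
opening: 0.652
grip_force: 0.0
```

Run:
```python
from h import *
s=state();print(np.round(s["joint_positions"],3),s["ee_pos"])
go([.38,.0,.25],handleR(.0))
```

```text
[ 1.13  -0.929 -1.138  0.358 -0.735  1.81 ] [0.28990567 0.13230912 0.28286036]
shift [-0.299 -0.074  0.11 ] turn [-0.364 -0.323  0.215]  mm 163.4089843500645 deg 31.948812099348967
```

```bash
cat > kin.py <<'E'
from h import *
D=[([1.205,.239,-.014,1.319,0,1.571],[.188,.49,.231],None),
([1.588,.126,.039,1.484,0,1.955],[-.0083,.4688,.3081],None),
([1.231,-.529,-.705,.708,-.268,1.708],[.2036,.3324,.3088],[[-.81,.372,.453],[.575,.656,.489],[-.116,.656,-.745]]),
([1.13,-.929,-1.138,.358,-.735,1.81],[.2899,.1323,.2829],[[-.363,.325,.873],[.919,.277,.279],[-.151,.904,-.399]])]
RY=lambda a:Ro.from_euler("y",a).as_matrix()
RX=lambda a:Ro.from_euler("x",a).as_matrix()
B=np.array([[0,0,1],[1,0,0],[0,1,0.]]) # q6=0 guess: tool axes in wrist frame, fixed below
def fk(q,k):
    h,L1,L2,e,w,t=k
    A=rot(q[0]);p=A@[0,0,h]
    A=A@RY(q[1]);p=p+A@[0,0,L1]
    A=A@RY(-q[2]);p=p+A@[L2,0,e]
    A=A@RY(q[3]);p=p+A@[w,0,0]
    A=A@rot(q[4]);p=p+A@[t,0,0]
    return p,A@RX(q[5]-np.pi/2)@B
def fit():
    f=lambda k:np.concatenate([fk(q,k)[0]-p for q,p,_ in D]+[.001*(np.array(k)-[.2,.6,.4,0,.1,.2])])
    r=least_squares(f,[.2,.6,.4,0,.1,.2]);return r.x
if __name__=="__main__":
    k=fit();print(k.round(3))
    for q,p,R in D:
        a,b=fk(q,k);print((a-p).round(4), None if R is None else np.abs(b-R).max().round(3))
E
python3 kin.py
```

```text
[0.195 0.571 0.397 0.025 0.137 0.307]
[-0.0002  0.0002 -0.0001] None
[0.0002 0.0001 0.0001] None
[ 0.     -0.0001 -0.0003] 0.001
[-0.0001  0.      0.0003] 0.001
```

```bash
cat >> kin.py <<'E'
k=fit();LO=np.array([-2.66,-1.03,-1.14,-1.82,-1.45,-3.14]);HI=np.array([2.66,1.9,1.46,2.27,1.34,3.14])
def ik(p,R):
    h,L1,L2,e,w,t=k;d=R[:,2];p5=np.array(p)-t*d;out=[]
    for f in(0,np.pi):
        q1=np.arctan2(p5[1],p5[0])+f;q1=(q1+np.pi)%(2*np.pi)-np.pi
        dd=rot(-q1)@d;P=rot(-q1)@p5;q5=np.arcsin(np.clip(dd[1],-1,1));pt=np.arctan2(-dd[2],dd[0])
        x=P[0]-w*np.cos(pt);z=P[2]+w*np.sin(pt)-h
        L=np.hypot(L2,e);c=(x*x+z*z-L1**2-L*L)/(2*L1*L)
        if abs(c)>1: continue
        for sg in(1,-1):
            b=sg*np.arccos(c) # forearm dir angle(from vertical, forward) minus q2
            q2=np.arctan2(x,z)-np.arctan2(L*np.sin(b),L1+L*np.cos(b))
            q3=-(b-np.pi/2+np.arctan2(e,L2));q2=(q2+np.pi)%(2*np.pi)-np.pi
            q=np.array([q1,q2,q3,pt-q2+q3,q5,0]);q[3]=(q[3]+np.pi)%(2*np.pi)-np.pi
            R0=fk(q,k)[1];M=R0.T@R;q6=np.arctan2(M[1,0],M[0,0])
            q[5]=q6;out.append(q)
    return out
def margin(q): return np.minimum(q-LO,HI-q)[:5].min()
def grip(g,yaw,al,ph,flip=0):
    u=rot(yaw)@[1,0,0];d=np.cos(al)*u+np.sin(al)*(rot(yaw)@[0,np.sin(ph),-np.cos(ph)])
    y=np.cross(d,u);y/=np.linalg.norm(y)
    if flip:y=-y
    return np.array(g)+.0187*d,np.c_[np.cross(y,d),y,d]
E
python3 - <<'E'
from kin import *
for q,p,R in D[2:]: print(min(np.abs(a-q)[:5].max() for a in ik(p,np.array(R))))
for x,y,yaw,z in((.505,.009,.04,.067),(.505,.009,.04,.12),(.56,.0,.13,.12),(.56,.0,.13,.067)):
    print(x,z)
    for al in (30,40,50,60,75,90):
        row=""
        for ph in range(-105,106,15):
            P,R=grip([x,y,z],yaw,np.deg2rad(al),np.deg2rad(ph))
            m=max([margin(q) for q in ik(P,R)],default=-9);row+=f"{m:6.2f}" if m>0 else "   .  "
        print(al,row)
E
```

```text
0.0012629756278349502
0.001925084544555311
0.505 0.067
30    .     .     .     .     .     .     .     .     .     .     .     .     .     .     .  
40    .     .     .     .     .     .     .     .     .     .     .     .     .     .     .  
50    .     .    0.02  0.06  0.05  0.04  0.03  0.04  0.05  0.07  0.09  0.12   .     .     .  
60    .     .    0.11  0.32  0.27  0.24  0.23  0.23  0.24  0.27  0.32  0.22  0.01   .     .  
75    .    0.17  0.25  0.42  0.58  0.53  0.50  0.50  0.52  0.55  0.53  0.32  0.16  0.10   .  
90    .    0.27  0.43  0.55  0.73  0.80  0.77  0.76  0.78  0.82  0.63  0.46  0.35  0.25   .  
0.505 0.12
30    .     .     .     .     .     .     .     .     .     .     .     .     .     .     .  
40    .     .     .     .     .     .     .     .     .     .     .     .     .     .     .  
50    .     .    0.05  0.11  0.12  0.13  0.13  0.13  0.14  0.15  0.16  0.17   .     .     .  
60    .     .    0.11  0.33  0.34  0.32  0.32  0.32  0.33  0.35  0.38  0.22  0.01   .     .  
75    .    0.17  0.25  0.42  0.63  0.60  0.58  0.58  0.60  0.63  0.53  0.32  0.16  0.10   .  

[... 540 characters left out ...]
.76  0.53  0.34  0.20  0.14   .  
90    .    0.17  0.32  0.48  0.69  0.93  0.94  0.97  1.02  0.86  0.65  0.49  0.36  0.01   .  
0.56 0.067
30    .     .     .     .     .     .     .     .     .     .     .     .     .     .     .  
40    .     .     .     .     .     .     .     .    0.01  0.04  0.07  0.07  0.04   .     .  
50    .     .     .    0.02  0.06  0.09  0.12  0.16  0.20  0.25  0.29  0.19   .     .     .  
60    .     .    0.15  0.26  0.27  0.29  0.31  0.34  0.39  0.44  0.44  0.22  0.02   .     .  
75    .    0.02  0.16  0.38  0.59  0.58  0.59  0.62  0.67  0.73  0.53  0.34  0.20  0.14   .  
90    .    0.23  0.32  0.48  0.69  0.87  0.87  0.89  0.94  0.86  0.65  0.49  0.38  0.06   .
```

```bash
cat >> kin.py <<'E'
from scipy.spatial.transform import Slerp
def path(Ps,Rs,n=8,q0=None):
    q=np.array(state()["joint_positions"]) if q0 is None else q0
    for i in range(len(Ps)-1):
        S=Slerp([0,1],Ro.from_matrix([Rs[i],Rs[i+1]]))
        for a in np.linspace(0,1,n+1)[1:]:
            c=[]
            for b in ik(Ps[i]+a*(Ps[i+1]-Ps[i]),S(a).as_matrix()):
                b[5]+=2*np.pi*np.round((q[5]-b[5])/2/np.pi)
                c.append((np.abs(b-q).max(),tuple(b)))
            if not c: print("no ik",i,a);return
            st,b=min(c);b=np.array(b);q=b
        print(i,q.round(2),"step",round(st,2),"marg",round(np.minimum(b-LO,HI-b).min(),2))
E
python3 - <<'E'
from kin import *
s=state();g=np.array([.503,.009,.067]);al=np.deg2rad(75);r=np.deg2rad
for fl in(0,1):
    print("flip",fl);P,R=grip(g,.045,al,r(-80),fl)
    pts=[(np.array(s["ee_pos"]),np.array(s["tool_rot"])),grip(g+[-.05,.13,.15],.045,al,r(-80),fl),(P-.09*R[:,2],R),(P,R)]
    pts+=[grip(g+[0,0,.053],.045,al,r(f),fl) for f in(-80,-40,0,40,80)]
    path(*zip(*pts))
    go(*pts[1])
E
```

```text
flip 0
0 [ 0.84  0.79 -0.08  1.94 -1.02  4.48] step 0.19 marg -1.34
1 [ 0.75  0.95 -0.17  1.64 -1.1   4.42] step 0.04 marg -1.28
2 [ 0.59  0.91 -0.29  1.39 -1.24  4.23] step 0.04 marg -1.09
3 [ 0.59  0.82 -0.28  1.48 -1.24  4.23] step 0.01 marg -1.09
4 [ 0.41  0.29 -0.52  0.73 -0.74  3.4 ] step 0.08 marg -0.26
5 [ 0.01  0.12 -0.56  0.63  0.01  3.11] step 0.1 marg 0.03
6 [-0.38  0.32 -0.48  0.8   0.74  2.81] step 0.08 marg 0.33
7 [-0.55  0.85 -0.23  1.57  1.21  1.99] step 0.17 marg 0.13
shift [-0.122 -0.021  0.344] turn [-0.096 -1.462  0.589]  mm 182.61494759158032 deg 94.75860392913803
flip 1
0 [ 0.84  0.79 -0.08  1.94 -1.02  1.34] step 0.23 marg 0.33
1 [ 0.75  0.95 -0.17  1.64 -1.1   1.28] step 0.04 marg 0.35
2 [ 0.59  0.91 -0.29  1.39 -1.24  1.09] step 0.04 marg 0.21
3 [ 0.59  0.82 -0.28  1.48 -1.24  1.09] step 0.01 marg 0.21
4 [ 0.41  0.29 -0.52  0.73 -0.74  0.26] step 0.08 marg 0.62
5 [ 0.01  0.12 -0.56  0.63  0.01 -0.03] step 0.1 marg 0.58
6 [-0.38  0.32 -0.48  0.8   0.74 -0.34] step 0.08 marg 0.6
7 [-0.55  0.85 -0.23  1.57  1.21 -1.16] step 0.17 marg 0.13
shift [-0.122 -0.021  0.344] turn [ 1.749 -0.115 -1.738]  mm 182.61494759158032 deg 148.1215605222254
```

>>> {"op": "move_arm", "data": {"plan": "-0.3 -0.12 -0.02 0.34 0.51 -0.03 -0.5;-0.3 -0.12 -0.02 0.34 0.51 -0.03 -0.5;-0.3 -0.12 -0.02 0.34 0.51 -0.03 -0.5;-0.3 -0.12 -0.02 0.34 0.51 -0.03 -0.5;-0.3 -0.12 -0.02 0.34 0.51 -0.03 -0.5"}}

```text
time: 3.3
ee_pos: [0.4245, 0.1407, 0.2191]
tool_rot: [[-0.517, 0.446, 0.731], [0.734, 0.671, 0.11], [-0.441, 0.593, -0.674]]
wrist_force: [-0.4, 0.7, 1.4]
opening: 0.646
grip_force: 0.0
```

```bash
cat > g.py <<'E'
from kin import *
g=np.array([.503,.009,.067]);al=np.deg2rad(75);r=np.deg2rad
def cur(): s=state();print(s["time"],np.round(s["joint_positions"],2),np.round(s["ee_pos"],4));return np.array(s["ee_pos"]),np.array(s["tool_rot"])
E
python3 - <<'E'
from g import *
p=[cur(),grip(g+[-.05,.13,.15],.045,al,r(-80),1)];path(*zip(*p));go(*p[1])
E
```

```text
3.3 [ 0.49 -0.38 -0.98  0.17 -0.25  1.17] [0.4245 0.1407 0.2191]
0 [ 0.84  0.79 -0.08  1.94 -1.02  1.34] step 0.2 marg 0.33
shift [-0.059 -0.002  0.053] turn [ 1.423 -0.079 -1.362]  mm 39.55312139690928 deg 118.26926488888007
```

>>> {"op": "move_arm", "data": {"plan": "-0.3 -0.06 0 0.05 0.7 -0.04 -0.67;-0.3 -0.06 0 0.05 0.7 -0.04 -0.67;-0.3 -0.06 0 0.05 0.7 -0.04 -0.67;-0.3 -0.06 0 0.05 0.7 -0.04 -0.67;-0.3 -0.06 0 0.05 0.7 -0.04 -0.67"}}

```text
time: 3.8
ee_pos: [0.457, 0.1224, 0.2163]
tool_rot: [[-0.742, 0.452, 0.496], [0.305, 0.885, -0.351], [-0.597, -0.109, -0.795]]
wrist_force: [1.2, 0.3, -1.3]
opening: 0.651
grip_force: 0.0
```

>>> {"op": "move_arm", "data": {"plan": "-0.3 0 0 0 0.7 -0.04 -0.67;-0.3 0 0 0 0.7 -0.04 -0.67;-0.3 0 0 0 0.7 -0.04 -0.67;-0.3 0 0 0 0.7 -0.04 -0.67;-0.3 0 0 0 0.7 -0.04 -0.67"}}

```text
time: 4.3
ee_pos: [0.4572, 0.1232, 0.2156]
tool_rot: [[-0.915, 0.234, 0.328], [-0.122, 0.615, -0.779], [-0.384, -0.753, -0.534]]
wrist_force: [-0.3, -0.6, -0.7]
opening: 0.65
grip_force: 0.0
```

Run:
```python
from g import *
P,R=grip(g,.045,al,r(-80),1)
p=[cur(),grip(g+[-.05,.13,.15],.045,al,r(-80),1)];path(*zip(*p));go(*p[1])
p=[cur(),(P-.09*R[:,2],R)];path(*zip(*p));go(*p[1])
```

```text
4.3 [ 0.79  0.44 -0.19  1.49 -0.9   1.13] [0.4572 0.1232 0.2156]
0 [ 0.84  0.79 -0.08  1.94 -1.02  1.34] step 0.05 marg 0.33
shift [-0.001  0.001  0.005] turn [ 0.387 -0.021 -0.371]  mm 2.8553514125605006 deg 32.18810103349914
4.3 [ 0.79  0.44 -0.19  1.49 -0.9   1.13] [0.4572 0.1232 0.2156]
0 [ 0.75  0.95 -0.17  1.64 -1.1   1.28] step 0.07 marg 0.35
shift [0.072 0.159 0.236] turn [ 0.387 -0.021 -0.371]  mm 146.63437019330854 deg 32.18810103349914
```

>>> {"op": "move_arm", "data": {"plan": "-0.3 0 0 0 0.1 -0.005 -0.1;-0.3 0 0 0 0.2 -0.01 -0.19;-0.3 0.03 0.06 0.09 0.3 -0.015 -0.29;-0.3 0.05 0.11 0.16 0.387 -0.02 -0.371;-0.3 0.072 0.159 0.236 0.387 -0.021 -0.371"}}

```text
time: 4.8
ee_pos: [0.4803, 0.0747, 0.073]
tool_rot: [[-0.954, -0.013, 0.301], [-0.299, 0.169, -0.939], [-0.039, -0.985, -0.166]]
wrist_force: [0.5, -0.0, -0.7]
opening: 0.652
grip_force: 0.0
```

Run:
```python
from g import *
P,R=grip(g,.045,al,r(-80),1)
cur();go(P-.09*R[:,2],R);go(P,R)
a=read_camera("side");cv2.imwrite("pics/s1.png",cv2.resize(a["frame"][150:350,180:480,::-1],None,fx=2.4,fy=2.4))
for q in("board_grip","board_end","board_mid"):
  for n in("side","top"):
    print(q,n,[(round(d["p"],2),np.round(d["location"],3).tolist()) for d in place_of(read_camera(n),q)[:1]])
```

```text
4.8 [ 0.75  0.96 -0.17  1.64 -1.1   1.27] [0.4803 0.0747 0.073 ]
shift [-0.004 -0.011 -0.004] turn [-0.002 -0.     0.006]  mm 6.192883646162102 deg 0.3888014635562179
shift [-0.004 -0.011  0.176] turn [-0.002 -0.     0.006]  mm 88.40880923564038 deg 0.3888014635562179
board_grip side [(0.88, [0.507, 0.008, 0.068])]
board_grip top [(0.79, [0.499, 0.006, 0.067])]
board_end side [(0.64, [0.461, 0.008, 0.067])]
board_end top [(0.76, [0.467, 0.006, 0.066])]
board_mid side [(0.78, [0.657, 0.02, 0.068])]
board_mid top []
```

View pics/s1.png

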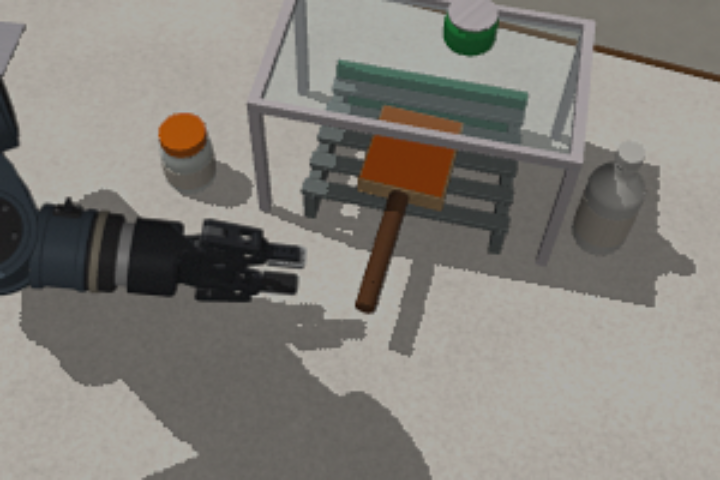

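>>> {"op": "move_arm", "data": {"plan": "-0.3 -0.004 -0.011 0.05 0 0 0;-0.3 -0.004 -0.011 0.11 0 0 0;-0.3 -0.004 -0.011 0.16 0 0 0;-0.3 -0.004 -0.011 0.18 0 0 0;-0.3 -0.004 -0.011 0.18 0 0 0"}}

```text
time: 5.95
ee_pos: [0.5097, -0.0109, 0.0688]
tool_rot: [[-0.954, -0.005, 0.298], [-0.295, 0.178, -0.939], [-0.048, -0.984, -0.171]]
wrist_force: [-0.3, -0.0, 0.8]
opening: 0.644
grip_force: 0.0
```

>>> {"op": "move_arm", "data": {"plan": "1 0 0 0 0 0 0;1 0 0 0 0 0 0;1 0 0 0 0 0 0;1 0 0 0 0 0 0;1 0 0 0 0 0 0"}}

```text
time: 6.45
ee_pos: [0.5099, -0.0091, 0.0682]
tool_rot: [[-0.954, -0.007, 0.301], [-0.297, 0.177, -0.938], [-0.047, -0.984, -0.171]]
wrist_force: [0.1, 0.3, -2.2]
opening: 0.234
grip_force: 58.4
```

Run:
```python
from g import *
P,R=cur();s=state();print(s["opening"],s["grip_force"],s["wrist_force"])
a=read_camera("side")
for q in("board_grip","board_end","board_mid"):
    print(q,[(round(d["p"],2),np.round(d["location"],3).tolist()) for d in place_of(a,q)[:1]])
print("grasp pt",P-.0187*R[:,2])
u=rot(.045)@[1,0,0];print("u tool",R.T@u,"lift .053:",R.T@[0,0,.053]/.5)
c=np.array([0,0,-.0187]);ut=R.T@u
for n in range(1,6):
    w=ut*np.deg2rad(8*n);print((w/np.deg2rad(60)).round(3),((c-Ro.from_rotvec(w).apply(c))/.5).round(4), "z after",(R@Ro.from_rotvec(w).as_matrix())[:,2].round(2))
```

```text
6.45 [ 0.59  0.9  -0.29  1.39 -1.24  1.08] [ 0.5099 -0.0091  0.0682]
0.23423319482664728 58.42797338962555 [ 0.13272035  0.26081843 -2.16579017]
board_grip [(0.56, [0.505, 0.007, 0.071])]
board_end [(0.8, [0.463, 0.005, 0.071])]
board_mid [(0.61, [0.66, 0.013, 0.072])]
grasp pt [0.50426363 0.00847574 0.07144251]
u tool [-0.96603304  0.00132557  0.25841519] lift .053: [-0.00499195 -0.10431931 -0.01812626]
[-0.129  0.     0.034] [-0.0001  0.005  -0.0003] z after [ 0.3  -0.91 -0.3 ]
[-0.258  0.     0.069] [-0.0003  0.01   -0.0014] z after [ 0.3  -0.85 -0.43]
[-0.386  0.001  0.103] [-0.0008  0.0147 -0.003 ] z after [ 0.29 -0.79 -0.54]
[-0.515  0.001  0.138] [-0.0014  0.0191 -0.0053] z after [ 0.29 -0.7  -0.65]
[-0.644  0.001  0.172] [-0.0022  0.0232 -0.0082] z after [ 0.29 -0.61 -0.74]
```

>>> {"op": "move_arm", "data": {"plan": "1 -0.001 -0.02 -0.003 0 0 0;1 -0.002 -0.04 -0.007 0 0 0;1 -0.003 -0.06 -0.01 0 0 0;1 -0.004 -0.08 -0.014 0 0 0;1 -0.005 -0.096 -0.017 0 0 0"}}

```text
time: 7.15
ee_pos: [0.5101, -0.0093, 0.1185]
tool_rot: [[-0.954, -0.005, 0.301], [-0.297, 0.178, -0.938], [-0.048, -0.984, -0.171]]
wrist_force: [0.2, -0.3, -2.1]
opening: 0.234
grip_force: 58.5
```

```bash
cat >> g.py <<'E'
def look(name=None,cams=("side","top")):
    P,R=cur();s=state();print("grasp",(P-.0187*R[:,2]).round(4),"open",round(s["opening"],3),round(s["grip_force"]),"F",np.round(s["wrist_force"],1),"M",np.round(s["torque"],2),"utool",(R.T@(rot(.045)@[1,0,0])).round(3))
    for n in cams:
        a=read_camera(n)
        for q in("board_grip","board_end","board_mid"):
            print(n,q,[(round(d["p"],2),np.round(d["location"],3).tolist()) for d in place_of(a,q)[:1]])
        if name and n=="side": cv2.imwrite(f"pics/{name}.png",cv2.resize(a["frame"][130:330,180:480,::-1],None,fx=2.4,fy=2.4))
E
python3 -c "
from g import *
look('s2',('side',))"
```

```text
7.15 [ 0.59  0.82 -0.28  1.48 -1.25  1.08] [ 0.5101 -0.0093  0.1185]
grasp [0.5045 0.0083 0.1217] open 0.234 59 F [ 0.2 -0.3 -2.1] M [1.2  0.58 0.02] utool [-0.966  0.003  0.258]
side board_grip [(0.93, [0.504, 0.013, 0.122])]
side board_end [(0.75, [0.464, 0.007, 0.122])]
side board_mid [(0.88, [0.663, 0.015, 0.118])]
```

View pics/s2.png

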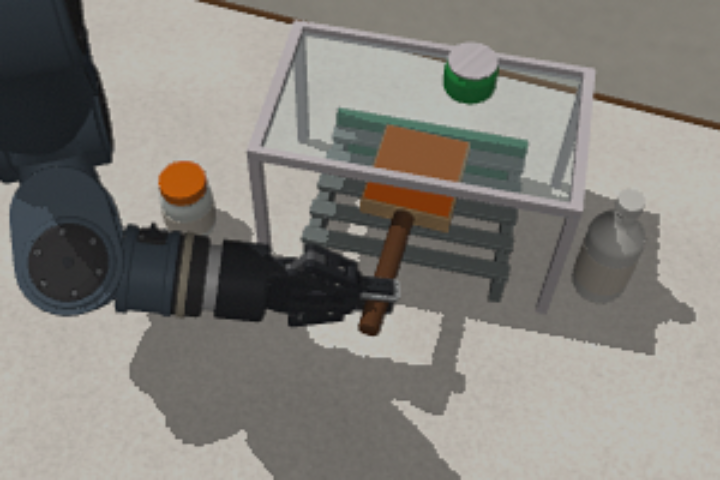

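>>> {"op": "move_arm", "data": {"plan": "1 0 0.0038 -0.0002 -0.097 0 0.026;1 -0.0002 0.0075 -0.0008 -0.193 0 0.052;1 -0.0005 0.0112 -0.0017 -0.29 0 0.078;1 -0.0008 0.0147 -0.003 -0.386 0.001 0.103;1 -0.0013 0.0181 -0.0047 -0.483 0.001 0.129"}}

```text
time: 7.85
ee_pos: [0.5099, -0.0049, 0.1086]
tool_rot: [[-0.956, -0.028, 0.292], [-0.24, 0.648, -0.723], [-0.169, -0.761, -0.627]]
wrist_force: [-0.4, -1.1, -1.2]
opening: 0.238
grip_force: 59.0
```

>>> {"op": "move_arm", "data": {"plan": "1 0 0.0038 -0.0002 -0.097 0 0.026;1 -0.0002 0.0075 -0.0008 -0.193 0 0.052;1 -0.0005 0.0112 -0.0017 -0.29 0 0.078;1 -0.0008 0.0147 -0.003 -0.386 0.001 0.103;1 -0.0013 0.0181 -0.0047 -0.483 0.001 0.129"}}

```text
time: 8.35
ee_pos: [0.5091, 0.0026, 0.1033]
tool_rot: [[-0.961, -0.041, 0.272], [-0.128, 0.941, -0.312], [-0.243, -0.335, -0.91]]
wrist_force: [-0.7, -0.1, -2.4]
opening: 0.232
grip_force: 58.8
```

```bash
python3 -c "
from g import *
look('s3',('side',))"
```

```text
8.35 [ 0.23  0.16 -0.55  0.64 -0.37  0.1 ] [0.5091 0.0026 0.1033]
grasp [0.504  0.0084 0.1203] open 0.232 59 F [-0.7 -0.1 -2.4] M [ 0.39  0.61 -0.01] utool [-0.966  0.001  0.258]
side board_grip [(0.6, [0.502, 0.012, 0.118])]
side board_end [(0.96, [0.462, 0.007, 0.117])]
side board_mid [(0.86, [0.658, 0.014, 0.114])]
```

View pics/s3.png

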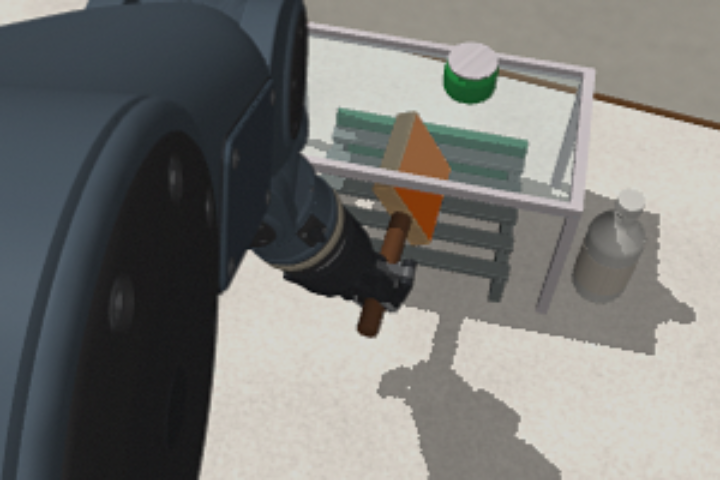

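>>> {"op": "move_arm", "data": {"plan": "1 -0.001 0.003 -0.004 -0.097 0 0.026;1 -0.0017 0.0055 -0.0063 -0.193 0 0.052;1 -0.002 0.0092 -0.0072 -0.29 0 0.078;1 -0.0023 0.0127 -0.0085 -0.386 0.001 0.103;1 -0.0028 0.0161 -0.0102 -0.483 0.001 0.129"}}

```text
time: 9.05
ee_pos: [0.5088, 0.0123, 0.1048]
tool_rot: [[-0.968, -0.042, 0.248], [0.004, 0.983, 0.184], [-0.251, 0.179, -0.951]]
wrist_force: [0.8, 0.2, -2.6]
opening: 0.237
grip_force: 58.8
```

```bash
python3 -c "
from g import *
look(None,('side',))"
```

```text
9.05 [-0.1   0.14 -0.54  0.65  0.21 -0.1 ] [0.5088 0.0123 0.1048]
grasp [0.5042 0.0089 0.1226] open 0.237 59 F [ 0.8  0.2 -2.6] M [-0.29  0.58 -0.05] utool [-0.967  0.002  0.256]
side board_grip []
side board_end []
side board_mid []
```

>>> {"op": "move_arm", "data": {"plan": "1 0 0.0038 -0.0002 -0.097 0 0.026;1 -0.0002 0.0075 -0.0008 -0.193 0 0.052;1 -0.0005 0.0112 -0.0017 -0.29 0 0.078;1 -0.0008 0.0147 -0.003 -0.386 0.001 0.103;1 -0.0013 0.0181 -0.0047 -0.483 0.001 0.129"}}

```text
time: 9.75
ee_pos: [0.5088, 0.0211, 0.1092]
tool_rot: [[-0.973, -0.033, 0.227], [0.122, 0.763, 0.635], [-0.194, 0.646, -0.738]]
wrist_force: [0.4, -0.2, -3.2]
opening: 0.233
grip_force: 58.8
```

>>> {"op": "move_arm", "data": {"plan": "1 0 0.0038 -0.0002 -0.097 0 0.026;1 -0.0002 0.0075 -0.0008 -0.193 0 0.052;1 -0.0005 0.0112 -0.0017 -0.29 0 0.078;1 -0.0008 0.0147 -0.003 -0.386 0.001 0.103;1 -0.0013 0.0181 -0.0047 -0.483 0.001 0.129"}}

```text
time: 10.25
ee_pos: [0.5084, 0.0268, 0.1166]
tool_rot: [[-0.977, -0.013, 0.212], [0.195, 0.338, 0.921], [-0.084, 0.941, -0.328]]
wrist_force: [-1.4, 0.8, -1.3]
opening: 0.236
grip_force: 58.8
```

```bash
python3 -c "
from g import *
look('s4')"
```

```text
10.25 [-0.52  0.68 -0.3   1.29  1.13 -0.84] [0.5084 0.0268 0.1166]
grasp [0.5044 0.0096 0.1227] open 0.236 59 F [-1.4  0.8 -1.3] M [-1.15  0.54  0.12] utool [-0.967  0.002  0.253]
side board_grip []
side board_end [(0.49, [0.598, 0.265, -0.004])]
side board_mid []
top board_grip [(0.58, [0.502, 0.009, 0.123])]
top board_end [(0.8, [0.466, 0.007, 0.119])]
top board_mid []
```

View pics/s4.png

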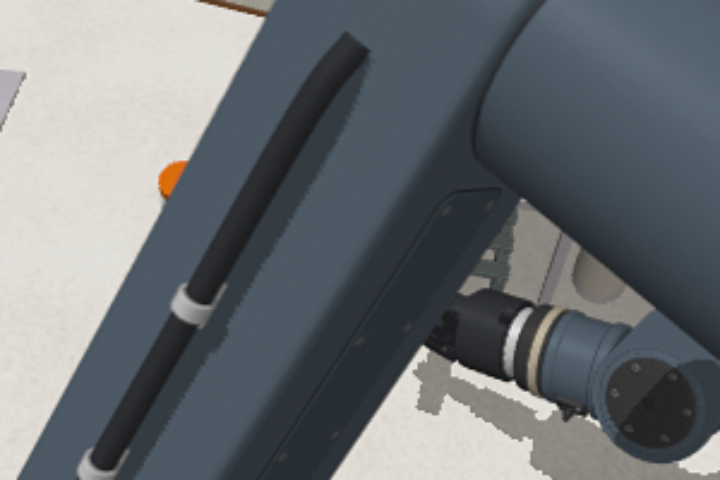

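```bash
python3 -c "
from g import *
gg=np.array([.5044,.0096,.1227]);t=r(74.5)
path(*zip(cur(),) if 0 else zip(cur(),grip(gg,.045,t,r(82),1),grip(gg-[0,0,.04],.045,t,r(82),1),grip(gg-[0,0,.055],.045,t,r(82),1)))
go(*grip(gg,.045,t,r(82),1))
a=read_camera('top');cv2.imwrite('pics/t4.png',cv2.resize(a['frame'][60:280,220:490,::-1],None,fx=2.7,fy=2.7))
"
```

```text
10.65 [-0.52  0.68 -0.3   1.28  1.13 -0.83] [0.5087 0.0262 0.1186]
0 [-0.55  0.88 -0.22  1.63  1.22 -1.22] step 0.06 marg 0.12
1 [-0.55  0.94 -0.22  1.57  1.22 -1.22] step 0.01 marg 0.12
2 [-0.55  0.97 -0.22  1.55  1.22 -1.22] step 0.0 marg 0.12
shift [0.    0.004 0.002] turn [-0.193 -0.01   0.053]  mm 2.1585644354808644 deg 12.021539048715672
```

View pics/t4.png

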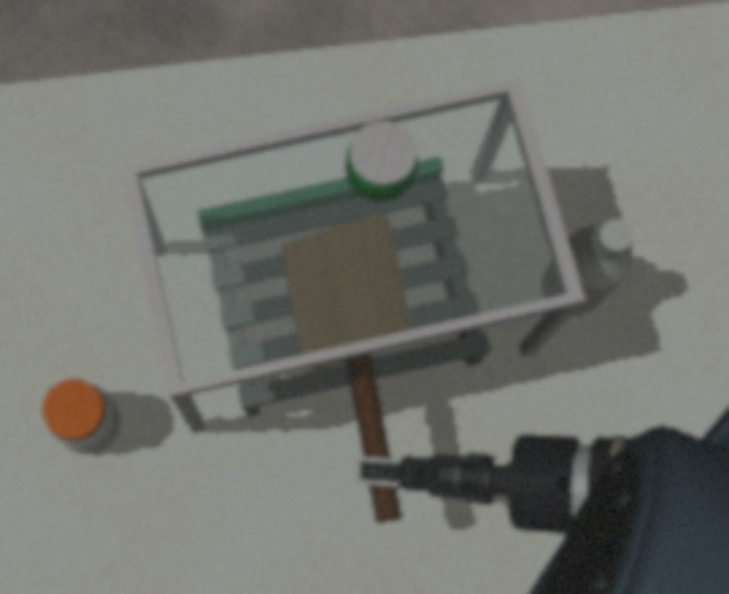

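>>> {"op": "move_arm", "data": {"plan": "1 0 0.001 0 -0.064 -0.003 0.018;1 0 0.002 0.001 -0.13 -0.007 0.035;1 0 0.004 0.002 -0.193 -0.01 0.053;1 0 0.004 0.002 -0.193 -0.01 0.053"}}

```text
time: 11.1
ee_pos: [0.5086, 0.0273, 0.1177]
tool_rot: [[-0.974, -0.001, 0.225], [0.223, 0.133, 0.966], [-0.031, 0.991, -0.13]]
wrist_force: [0.1, -0.1, -2.6]
opening: 0.238
grip_force: 58.9
```

```bash
python3 -c "
from g import *
P,R=cur();print((P-.0187*R[:,2]).round(4),R.round(3).tolist(),'down10mm',R.T@[0,0,-.01]/.5)"
```

```text
11.1 [-0.55  0.89 -0.22  1.64  1.23 -1.23] [0.5086 0.0273 0.1177]
[0.5044 0.0093 0.1201] [[-0.974, -0.001, 0.225], [0.223, 0.133, 0.966], [-0.031, 0.991, -0.13]] down10mm [ 0.00061157 -0.01982123  0.00259704]
```

Lower 35 mm over 5 rows.

>>> {"op": "move_arm", "data": {"plan": "1 0 -0.014 0.002 0 0 0;1 0.001 -0.028 0.004 0 0 0;1 0.001 -0.042 0.005 0 0 0;1 0.002 -0.056 0.007 0 0 0;1 0.002 -0.069 0.009 0 0 0"}}

```text
time: 11.6
ee_pos: [0.5091, 0.0271, 0.0839]
tool_rot: [[-0.974, -0.004, 0.225], [0.223, 0.136, 0.965], [-0.035, 0.991, -0.132]]
wrist_force: [0.4, -0.9, -1.9]
opening: 0.233
grip_force: 58.8
```

>>> {"op": "move_arm", "data": {"plan": "1 0 -0.004 0.0005 0 0 0;1 0 -0.007 0.001 0 0 0;1 0 -0.01 0.0013 0 0 0;1 0 -0.012 0.0016 0 0 0;1 0 -0.012 0.0016 0 0 0"}}

```text
time: 12.1
ee_pos: [0.5093, 0.027, 0.0781]
tool_rot: [[-0.974, -0.004, 0.226], [0.223, 0.136, 0.965], [-0.034, 0.991, -0.131]]
wrist_force: [-0.6, 0.2, -0.9]
opening: 0.236
grip_force: 58.9
```

```bash
python3 -c "
from g import *
look(None,('top',))"
```

```text
12.1 [-0.55  0.95 -0.22  1.57  1.23 -1.23] [0.5093 0.027  0.0781]
grasp [0.505  0.0089 0.0805] open 0.236 59 F [-0.6  0.2 -0.9] M [-1.07  0.44  0.06] utool [-0.963  0.003  0.269]
top board_grip [(0.56, [0.499, 0.008, 0.083])]
top board_end [(0.61, [0.467, 0.006, 0.08])]
top board_mid []
```

Now press gently down 13 mm more.

>>> {"op": "move_arm", "data": {"plan": "1 0 -0.003 0.0004 0 0 0;1 0 -0.006 0.0008 0 0 0;1 0 -0.008 0.001 0 0 0;1 0 -0.01 0.0013 0 0 0;1 0 -0.012 0.0016 0 0 0"}}

```text
time: 12.8
ee_pos: [0.5091, 0.027, 0.0728]
tool_rot: [[-0.974, -0.003, 0.226], [0.223, 0.135, 0.965], [-0.034, 0.991, -0.131]]
wrist_force: [-7.8, -2.8, 12.5]
opening: 0.239
grip_force: 63.8
```

>>> {"op": "move_arm", "data": {"plan": "1 0 -0.003 0.0004 0 0 0;1 0 -0.006 0.0008 0 0 0;1 0 -0.009 0.0012 0 0 0;1 0 -0.012 0.0015 0 0 0;1 0 -0.013 0.0016 0 0 0"}}

```text
time: 13.3
ee_pos: [0.5107, 0.0266, 0.0664]
tool_rot: [[-0.974, -0.006, 0.228], [0.225, 0.135, 0.965], [-0.036, 0.991, -0.13]]
wrist_force: [1.5, 0.5, 10.3]
opening: 0.234
grip_force: 73.1
```

```bash
python3 -c "
from g import *
look(None,('top',))
a=read_camera('top');cv2.imwrite('pics/t5.png',cv2.resize(a['frame'][60:280,220:490,::-1],None,fx=2.7,fy=2.7))"
```

```text
13.3 [-0.55  0.97 -0.21  1.56  1.23 -1.23] [0.5107 0.0266 0.0664]
grasp [0.5065 0.0085 0.0688] open 0.234 73 F [ 1.5  0.5 10.3] M [ 1.51 -1.31 -0.41] utool [-0.962  0.001  0.271]
top board_grip [(0.74, [0.505, 0.011, 0.068])]
top board_end [(0.86, [0.474, 0.008, 0.062])]
top board_mid []
```

View pics/t5.png

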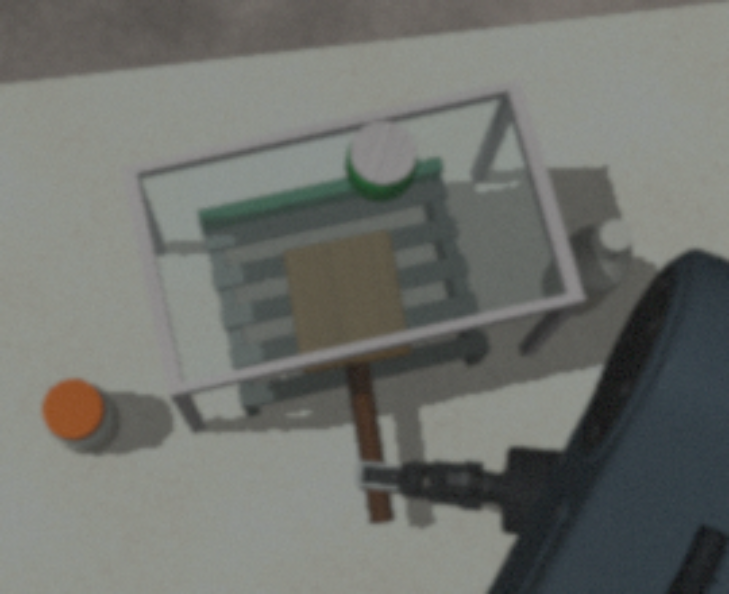

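>>> {"op": "move_arm", "data": {"plan": "0.5 0 0.001 0 0 0 0;0.45 0 0.001 0 0 0 0;0.4 0 0.001 0 0 0 0;0.3 0 0.001 0 0 0 0;0.2 0 0.001 0 0 0 0"}}

```text
time: 14.05
ee_pos: [0.5096, 0.027, 0.0658]
tool_rot: [[-0.974, -0.003, 0.225], [0.223, 0.136, 0.965], [-0.034, 0.991, -0.131]]
wrist_force: [-0.2, -0.2, 0.2]
opening: 0.402
grip_force: 0.0
```

>>> {"op": "move_arm", "data": {"plan": "0 0 0.001 0 0 0 0;-0.2 0 0.001 0 0 0 0;-0.3 0 0.001 0 0 0 0"}}

```text
time: 14.35
ee_pos: [0.5096, 0.027, 0.0664]
tool_rot: [[-0.974, -0.003, 0.225], [0.223, 0.136, 0.965], [-0.034, 0.991, -0.131]]
wrist_force: [0.1, -0.3, 0.5]
opening: 0.648
grip_force: 0.0
```

```bash
python3 -c "
from g import *
look(None,('top',))"
```

```text
14.35 [-0.55  0.97 -0.22  1.56  1.23 -1.23] [0.5096 0.027  0.0664]
grasp [0.5054 0.0089 0.0689] open 0.648 0 F [ 0.1 -0.3  0.5] M [-0.87  0.21 -0.05] utool [-0.963  0.003  0.269]
top board_grip [(0.59, [0.502, 0.008, 0.07])]
top board_end [(0.73, [0.469, 0.008, 0.066])]
top board_mid []
```

>>> {"op": "move_arm", "data": {"plan": "-0.3 0 0.001 -0.05 0 0 0;-0.3 0 0 -0.11 0 0 0;-0.3 0 0 -0.17 0 0 0;-0.3 0 0 -0.22 0 0 0;-0.3 0 0 -0.22 0 0 0"}}

```text
time: 15.05
ee_pos: [0.4849, -0.082, 0.0808]
tool_rot: [[-0.973, -0.004, 0.229], [0.226, 0.136, 0.964], [-0.035, 0.991, -0.132]]
wrist_force: [0.6, 1.2, -0.3]
opening: 0.653
grip_force: 0.0
```

```bash
python3 -c "
from g import *
P,R=cur();G=np.array([.504,.009,.067])
t=grip(G,.045,r(60),0,1);hi=(t[0]-.14*t[1][:,2],t[1]);mid=(P+[-.03,0,.15],R)
path(*zip((P,R),mid,hi,t,grip([.559,-.004,.067],.13,r(60),0,1)))
go(*mid);go(*hi);look('x',('side',))
for n in ('side','top'):
    a=read_camera(n);print(n,[(round(d['p'],2),np.round(d['location'],3).tolist()) for q in ('paint_jar','glue_bottle','bead_tin','shelf_front') for d in place_of(a,q)[:1]])
"
```

```text
15.05 [-0.74  1.02 -0.06  1.79  1.05 -1.37] [ 0.4849 -0.082   0.0808]
0 [-0.78  0.79 -0.11  2.    1.01 -1.39] step 0.03 marg 0.27
1 [-0.   -0.22 -0.8   0.47  0.02 -0.04] step 0.26 marg 0.34
2 [ 0.01  0.12 -0.91  0.02  0.02 -0.03] step 0.05 marg 0.23
3 [-0.05  0.2  -0.8   0.06  0.09 -0.16] step 0.02 marg 0.34
shift [ 0.048  0.297 -0.053] turn [0. 0. 0.]  mm 152.97058540778352 deg 0.0
shift [0.114 0.205 0.127] turn [ 1.264 -0.196 -0.535]  mm 133.54907961207002 deg 83.17735674327187
15.05 [-0.74  1.02 -0.06  1.79  1.05 -1.37] [ 0.4849 -0.082   0.0808]
grasp [ 0.4806 -0.1001  0.0833] open 0.653 0 F [ 0.6  1.2 -0.3] M [-0.87  0.27  0.01] utool [-0.962  0.002  0.272]
side board_grip [(0.72, [0.509, 0.012, 0.067])]
side board_end []
side board_mid [(0.93, [0.662, 0.012, 0.068])]
side [(0.56, [0.596, 0.266, -0.002]), (0.87, [0.739, -0.019, 0.192]), (0.98, [0.592, 0.003, 0.188])]
top [(0.92, [0.671, -0.208, 0.001]), (0.95, [0.737, -0.019, 0.192]), (0.7, [0.592, 0.005, 0.187])]
```

Board flat at z 0.068, nothing disturbed. Raise, then turn to above the handle.

>>> {"op": "move_arm", "data": {"plan": "-0.3 0.015 0.09 -0.016 0 0 0;-0.3 0.03 0.18 -0.032 0 0 0;-0.3 0.045 0.26 -0.046 0 0 0;-0.3 0.048 0.297 -0.053 0 0 0;-0.3 0.048 0.297 -0.053 0 0 0"}}

```text
time: 16.25
ee_pos: [0.4549, -0.0796, 0.2329]
tool_rot: [[-0.974, -0.006, 0.226], [0.223, 0.138, 0.965], [-0.037, 0.99, -0.133]]
wrist_force: [0.8, 0.9, -0.1]
opening: 0.65
grip_force: 0.0
```

```bash
cat >> g.py <<'E'
T=grip([.504,.009,.067],.045,r(60),0,1);HI2=(T[0]-.14*T[1][:,2],T[1])
E
python3 -c "
from g import *
path(*zip(cur(),HI2));go(*HI2)"
```

```text
16.25 [-0.77  0.78 -0.11  2.    1.01 -1.39] [ 0.4549 -0.0796  0.2329]
0 [-0.   -0.22 -0.8   0.47  0.02 -0.04] step 0.26 marg 0.34
shift [ 0.065 -0.097  0.177] turn [ 1.263 -0.197 -0.532]  mm 105.85347111297446 deg 83.0939705340623
```

>>> {"op": "move_arm", "data": {"plan": "-0.3 0.03 -0.05 0.09 0.65 -0.1 -0.27;-0.3 0.03 -0.05 0.09 0.65 -0.1 -0.27;-0.3 0.03 -0.05 0.09 0.65 -0.1 -0.27;-0.3 0.03 -0.05 0.09 0.65 -0.1 -0.27;-0.3 0.03 -0.05 0.09 0.65 -0.1 -0.27"}}

```text
time: 16.75
ee_pos: [0.4515, -0.0366, 0.1996]
tool_rot: [[-0.932, -0.076, 0.353], [0.186, 0.737, 0.65], [-0.31, 0.671, -0.673]]
wrist_force: [-0.8, 0.9, 0.2]
opening: 0.654
grip_force: 0.0
```

```bash
python3 -c "
from g import *
path(*zip(cur(),HI2));go(*HI2)"
```

```text
16.75 [-0.6   0.17 -0.46  1.05  0.83 -0.59] [ 0.4515 -0.0366  0.1996]
0 [-0.   -0.22 -0.8   0.47  0.02 -0.04] step 0.14 marg 0.34
shift [0.048 0.028 0.087] turn [ 0.649 -0.105 -0.276]  mm 51.63226244983978 deg 42.764951653083095
```

>>> {"op": "move_arm", "data": {"plan": "-0.3 0.048 0.028 0.087 0.649 -0.105 -0.276;-0.3 0.048 0.028 0.087 0.649 -0.105 -0.276;-0.3 0.048 0.028 0.087 0.649 -0.105 -0.276;-0.3 0.048 0.028 0.087 0.649 -0.105 -0.276;-0.3 0.048 0.028 0.087 0.649 -0.105 -0.276"}}

```text
time: 17.25
ee_pos: [0.4426, 0.007, 0.1734]
tool_rot: [[-0.867, -0.049, 0.496], [-0.026, 0.998, 0.052], [-0.497, 0.032, -0.867]]
wrist_force: [1.0, -0.8, -0.5]
opening: 0.652
grip_force: 0.0
```

```bash
python3 -c "
from g import *
path(*zip(cur(),HI2,T));go(*HI2);go(*T);look(None,('top',))
for n in ('top',):
    a=read_camera(n);m=masks_of(a,'board_grip')
    v,u=np.nonzero(m[0]['region']);d=np.c_[(u-a['cx'])/a['fx'],(v-a['cy'])/a['fy'],np.ones(len(u))]@a['T'][:3,:3].T
    P=a['T'][:3,3]+d*((.067-a['T'][2,3])/d[:,2])[:,None]
    for x in np.arange(.48,.73,.03):
        k=abs(P[:,0]-x)<.01
        if k.any():print(x.round(2),P[k,1].mean().round(4),np.ptp(P[k,1]).round(3))
"
```

```text
17.25 [-0.03 -0.22 -0.79  0.48  0.07 -0.05] [0.4426 0.007  0.1734]
0 [-0.   -0.22 -0.8   0.47  0.02 -0.04] step 0.01 marg 0.34
1 [ 0.01  0.12 -0.91  0.02  0.02 -0.03] step 0.05 marg 0.23
shift [-0.    -0.002  0.003] turn [ 0.028 -0.003 -0.012]  mm 1.79123402540395 deg 1.8611700848562305
shift [-0.001 -0.01   0.283] turn [ 0.028 -0.003 -0.012]  mm 141.62621113958141 deg 1.8611700848562305
17.25 [-0.03 -0.22 -0.79  0.48  0.07 -0.05] [0.4426 0.007  0.1734]
grasp [0.4333 0.006  0.1897] open 0.652 0 F [ 1.  -0.8 -0.5] M [-0.13  0.51 -0.01] utool [-0.867 -0.004  0.498]
top board_grip [(0.83, [0.503, 0.005, 0.07])]
top board_end [(0.78, [0.467, 0.009, 0.068])]
top board_mid []
0.48 0.0106 0.021
0.51 0.0107 0.021
0.54 0.0106 0.021
0.57 0.0113 0.021
0.6 0.0101 0.089
```

>>> {"op": "move_arm", "data": {"plan": "-0.3 0 -0.004 0.07 0.01 0 0;-0.3 0 -0.006 0.14 0.02 0 -0.01;-0.3 0 -0.008 0.2 0.028 -0.003 -0.012;-0.3 -0.001 -0.009 0.25 0.028 -0.003 -0.012;-0.3 -0.001 -0.009 0.28 0.028 -0.003 -0.012"}}

```text
time: 18.05
ee_pos: [0.5121, 0.0088, 0.048]
tool_rot: [[-0.869, -0.043, 0.492], [-0.034, 0.999, 0.028], [-0.493, 0.008, -0.87]]
wrist_force: [-0.0, -0.4, 0.5]
opening: 0.651
grip_force: 0.0
```

>>> {"op": "move_arm", "data": {"plan": "0 0 0 0 0 0 0;0.3 0 0 0 0 0 0;0.5 0 0 0 0 0 0;1 0 0 0 0 0 0;1 0 0 0 0 0 0"}}

```text
time: 18.55
ee_pos: [0.5119, 0.0106, 0.0516]
tool_rot: [[-0.867, -0.047, 0.497], [-0.038, 0.999, 0.028], [-0.497, 0.006, -0.868]]
wrist_force: [-0.6, -0.1, -1.7]
opening: 0.238
grip_force: 58.3
```

```bash
python3 -c "
from g import *
look(None,('top','side'))
a=read_camera('top');cv2.imwrite('pics/t6.png',cv2.resize(a['frame'][60:260,230:480,::-1],None,fx=3,fy=3,interpolation=cv2.INTER_CUBIC))"
```

```text
18.55 [ 0.01  0.11 -0.91  0.03  0.03 -0.03] [0.5119 0.0106 0.0516]
grasp [0.5026 0.0101 0.0679] open 0.238 58 F [-0.6 -0.1 -1.7] M [-0.21  0.59 -0.14] utool [-0.868 -0.002  0.497]
top board_grip [(0.56, [0.504, 0.013, 0.068])]
top board_end [(0.6, [0.471, 0.01, 0.067])]
top board_mid []
side board_grip []
side board_end [(0.35, [0.592, 0.004, 0.183])]
side board_mid [(0.72, [0.662, 0.014, 0.068])]
```

View pics/t6.png

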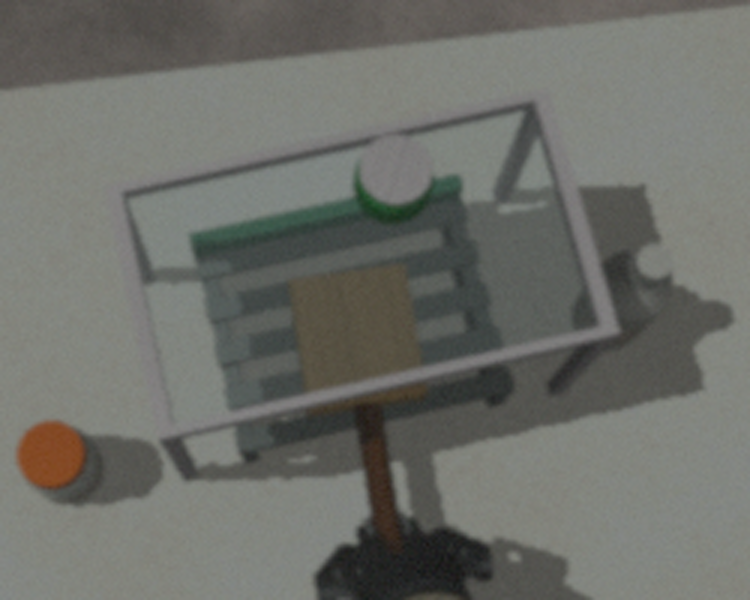

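```bash
python3 -c "
from g import *
a=read_camera('top');A=a['T'][:3,:3];o=a['T'][:3,3]
def ray(u,v,z):
    u=230+u/3;v=60+v/3;d=A@[(u-a['cx'])/a['fx'],(v-a['cy'])/a['fy'],1];return (o+d*(z-o[2])/d[2]).round(4)
l=ray(193,244,.068);q=ray(461,190,.068);print('stop',l,q,'yaw',np.arctan2(-(q-l)[0]*-1,(l-q)[1])*1,'len',np.hypot(*(l-q)[:2]))
c=[ray(*p,.199) for p in((165,440),(618,335),(545,98),(122,192))];print(c)
print('far edge board',ray(290,282,.079),ray(405,265,.079),'near',ray(428,392,.079),ray(308,405,.079))
"
```

```text
stop [0.7571 0.1365 0.068 ] [ 0.7764 -0.0878  0.068 ] yaw 0.08583405801818807 len 0.225128807574686
[array([0.573, 0.164, 0.199]), array([ 0.6085, -0.1574,  0.199 ]), array([ 0.7903, -0.1353,  0.199 ]), array([0.7562, 0.1765, 0.199 ])]
far edge board [0.7118 0.0619 0.079 ] [ 0.7146 -0.0317  0.079 ] near [ 0.6088 -0.0353  0.079 ] [0.6099 0.0599 0.079 ]
```

```bash
python3 -c "
from g import *
P,R=cur();G=P-.0187*R[:,2];W=rot(.07)
for t in ([.550,.0015,.069],[.560,.0025,.069],[.563,.0028,.069]):
    Rn=W@R;go(np.array(t)+.0187*Rn[:,2],Rn)
path(*zip((P,R),(np.array(t)+.0187*Rn[:,2],Rn)))
"
```

```text
19.05 [ 0.01  0.11 -0.91  0.02  0.03 -0.03] [0.5118 0.011  0.0509]
shift [-0.083 -0.021  0.043] turn [-0.033  0.    -0.058]  mm 48.14901173970756 deg 4.010704565915763
shift [-0.101 -0.02   0.053] turn [-0.033  0.    -0.058]  mm 57.885005855827124 deg 4.010704565915763
shift [-0.106 -0.02   0.056] turn [-0.033  0.    -0.058]  mm 60.82571721200434 deg 4.010704565915763
0 [-0.04  0.2  -0.78  0.07  0.08 -0.13] step 0.02 marg 0.36
```

>>> {"op": "move_arm", "data": {"plan": "1 -0.015 -0.004 0.006 -0.006 0 -0.012;1 -0.033 -0.008 0.015 -0.013 0 -0.024;1 -0.05 -0.013 0.025 -0.02 0 -0.036;1 -0.067 -0.017 0.034 -0.027 0 -0.047;1 -0.083 -0.021 0.043 -0.033 0 -0.058"}}

```text
time: 19.55
ee_pos: [0.5601, 0.0022, 0.0526]
tool_rot: [[-0.862, -0.118, 0.493], [-0.099, 0.993, 0.063], [-0.497, 0.005, -0.868]]
wrist_force: [-0.1, -0.2, -0.6]
opening: 0.241
grip_force: 58.4
```

```bash
python3 -c "
from g import *
look(None,('top','side'))"
```

```text
19.55 [-0.04  0.18 -0.81  0.06  0.08 -0.14] [0.5601 0.0022 0.0526]
grasp [0.5508 0.001  0.0689] open 0.241 58 F [-0.1 -0.2 -0.6] M [-0.12  0.71 -0.03] utool [-0.866 -0.073  0.495]
top board_grip [(0.6, [0.551, 0.0, 0.069])]
top board_end [(0.6, [0.517, 0.0, 0.07])]
top board_mid []
side board_grip []
side board_end []
side board_mid [(0.42, [0.71, 0.016, 0.069])]
```

>>> {"op": "move_arm", "data": {"plan": "1 -0.0026 0 0.0015 0 0 0;1 -0.0052 0 0.003 0 0 0;1 -0.0078 0 0.0045 0 0 0;1 -0.0104 0 0.006 0 0 0;1 -0.0104 0 0.006 0 0 0"}}

```text
time: 20.45
ee_pos: [0.5618, 0.0029, 0.0508]
tool_rot: [[-0.865, -0.116, 0.488], [-0.098, 0.993, 0.062], [-0.492, 0.005, -0.871]]
wrist_force: [-12.4, -3.4, 3.2]
opening: 0.238
grip_force: 58.9
```

```bash
python3 -c "
from g import *
look(None,('side',))"
```

```text
20.45 [-0.04  0.19 -0.8   0.07  0.08 -0.13] [0.5618 0.0029 0.0508]
grasp [0.5526 0.0018 0.0671] open 0.238 59 F [-12.4  -3.4   3.2] M [-0.54  2.18 -0.11] utool [-0.869 -0.071  0.49 ]
side board_grip []
side board_end [(0.46, [0.59, 0.003, 0.186])]
side board_mid []
```

>>> {"op": "move_arm", "data": {"plan": "0.6 0 0 0 0 0 0;0.4 0 0 0 0 0 0;0.2 0 0 0 0 0 0;0 0 0 0 0 0 0;-0.3 0 0 0 0 0 0"}}

```text
time: 21.15
ee_pos: [0.5654, 0.0033, 0.0531]
tool_rot: [[-0.862, -0.117, 0.494], [-0.099, 0.993, 0.063], [-0.498, 0.005, -0.867]]
wrist_force: [0.2, 0.3, 0.3]
opening: 0.643
grip_force: 0.0
```

>>> {"op": "move_arm", "data": {"plan": "-0.5 0 0 -0.03 0 0 0;-0.5 0 0 -0.08 0 0 0;-0.5 0 0 -0.15 0 0 0;-0.5 0 0 -0.23 0 0 0;-0.5 0 0 -0.3 0 0 0"}}

```text
time: 21.65
ee_pos: [0.4903, -0.0061, 0.1846]
tool_rot: [[-0.862, -0.117, 0.493], [-0.099, 0.993, 0.063], [-0.497, 0.005, -0.868]]
wrist_force: [1.2, -0.6, 0.9]
opening: 0.752
grip_force: 0.0
```

```bash
python3 -c "
from g import *
look(None,('top','side'))
a=read_camera('top');cv2.imwrite('pics/t7.png',cv2.resize(a['frame'][60:260,230:480,::-1],None,fx=3,fy=3,interpolation=cv2.INTER_CUBIC))"
```

```text
21.65 [-0.07 -0.13 -0.7   0.49  0.1  -0.16] [ 0.4903 -0.0061  0.1846]
grasp [ 0.481  -0.0073  0.2008] open 0.752 0 F [ 1.2 -0.6  0.9] M [-0.02  0.42 -0.06] utool [-0.865 -0.072  0.496]
top board_grip []
top board_end [(0.69, [0.522, -0.002, 0.068])]
top board_mid []
side board_grip []
side board_end []
side board_mid []
```

View pics/t7.png

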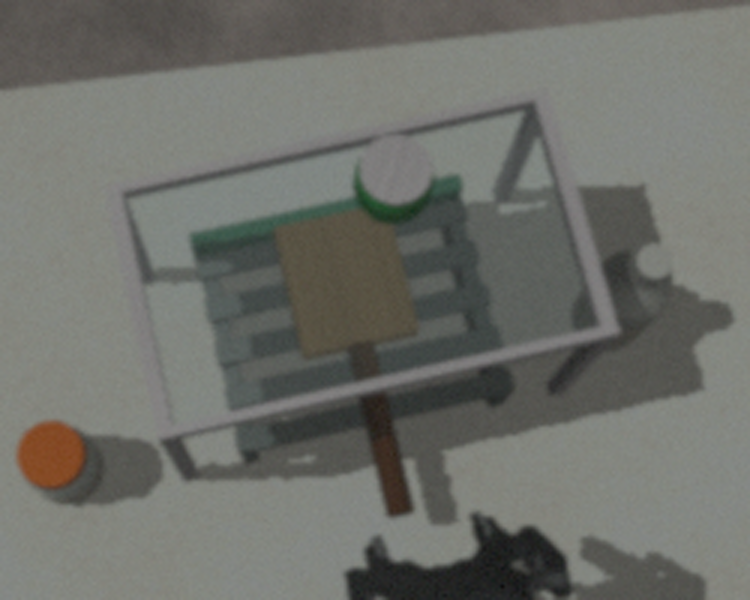

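```bash
python3 -c "
from rig import *
print(close_job())"
```

```text
the job is handed in; nothing more can be done
None
```

I turned the board over under the shelf and handed in the job; the last camera view shows it flat, bare wood up, square to the rack and against the green stop, but the hand-in returned no verdict.

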